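# Index the swivel marver one notch towards the torch

## Task

The graphite marver block on the blue swivel mount is locked in its middle notch. Pull the red spring ring up, swing the arm round to the next notch on the torch's side, never the other way, and let go so that the lock pin drops fully home in that notch. The notch has to be found by feel: push gently and never force the pin against the side of a notch, do not touch the torch, and leave the tin, cup and paddle where they are.

Things in the scene. Friction and masses are not known exactly. Their poses are not given: they have to be found in the camera images.
- mount: Fixed round blue cast base, 244 mm across, 26 mm high, screwed to the bench. Origin: on the swivel axis, at bench level. Its x axis points from the ring (arm in the middle notch) to the swivel axis, y to the left of that, z up. The arm turns on it about a hub 56 mm across, 82 mm high with its bolt.
- notch_track: Arc track on the mount (same origin and axes), radius 100 mm, top 40 mm over the bench; steel, then brass (0.5 mm lower, level past the notch) from 0.45 rad out. Radial notches 10.4 mm wide, 10 mm deep: middle one at swing 0, one in the brass on either side, clamped anew each day anywhere from 0.53 to 0.87 rad from the middle; no reading gives the angle. The brass does not yield to the pin.
- lock_pin: Square steel lock pin, 8 x 8 x 24 mm, hanging under the red ring and moving with it. Origin: centre of its lower end, 30 mm above the bench when home in a notch, 39.5 to 40 mm when riding on the track. Its end is flat and the notches have no chamfer, so it drops in only when within about 1 mm of a notch's middle. Over 15 N sideways in a notch would bend it.
- ring_top (a point): Centre of the top of the red pull ring, a solid round upright collar 28 mm across and 26 mm high, 100 mm from the swivel axis; its top is 104 mm above the bench when home. Free all round; the arm bar below it (30 mm wide) is topped at 58 mm, a boss 22 mm wide right under the ring at 72 mm. It turns only with the arm.
- lock_ring (a joint): Lift of ring and pin against the spring, m: 0 = home in a notch, about 0.010 = riding on the track, 0.016 = top stop. The spring pushes down with 4 N at 0 and 7 N at the top and snaps the ring down when it is let go. The pin clears a notch from 0.010.
- swing (a joint): Turn of the arm about the vertical swivel axis, rad: 0 = middle notch (arm along the mount's -x), positive = clockwise seen from above, taking ring and marver to the mount's +y side; stops at -1.05 and 1.05. A friction of about 2 N at the ring holds it where it is left; with the pin riding on the track, pushing the ring along takes about 4 to 5 N.
- marver (a point): Centre of the top of the black graphite block at the arm's outer end, 175 mm from the swivel axis, 74 mm above the bench; block 60 mm (along the arm) x 80 x 16 mm, its near edge 145 mm from the axis.
- torch: Unlit bench torch, fixed: brass and steel burner tube along its x axis, 85 mm above a dark foot 90 x 70 mm, with a red and a green valve knob; 105 mm long, 105 mm high. Origin: at bench level, 20 mm ahead (+x) of the post; the nozzle ends 50 mm ahead of it. It stands at the mount's +y or -y side, which tells which way to swing.
- tin: Loose round metal tin with a lid, 83 mm across, 64 mm high, standing at the side opposite the torch. Origin: centre of its underside.
- cup: Loose empty steel cup, 76 mm across the rim, 70 mm high. Origin: centre of its underside.
- paddle: Loose graphite hand paddle lying flat along its x axis, 200 mm long: block 75 x 55 x 14 mm at +x, wooden handle at -x. Origin: underside, 60 mm behind the block's middle.
Mind the look-alikes: they are no part of the job. What is shaped like the torch but pink or turquoise is not meant.

How it is judged:
By the outcome, as a careful person would: the job done as asked, in the order asked, and still so for the second after the job is handed in, with the robot touching nothing.
It also fails if it takes over 54 s, if anything falls off the work surface, if the arm or the gripper's body presses on something with over 40 N, if the wrist force passes 120 N, or if a joint passes its speed limit or range.

## Robot

A 6-joint arm with a two-finger parallel gripper is mounted at the origin on the work surface. World frame = base frame: x ahead of the robot, y to its left, z up, the work surface at z = 0. Lengths are in m, angles in rad, forces in N, time in s.
With the tool pointing down it reaches from about 0.325 to 0.775 m from the base axis. Payload 5.5 kg.
Tool frame: the origin (TCP) lies midway between the tips of the shut fingers; the grasp point (between the pads) lies 19 mm behind it; z points along the fingers, y is the line along which they close (so a half turn about z gives the same grasp; the last joint's range is limited). The gripper opens to 88 mm and grips with 3 to 60 N. Pads are 20 mm wide; open, the fingers measure 115 mm over their backs; the gripper's body (75 mm by 178 mm) begins 61 mm behind the grasp point.
Start: joints at [-1.268, 0.091, 1.231, -0, 1.82, -0.057], TCP at [0.211, -0.562, 0.223] pointing down, gripper open.
Joint ranges: [-2.87, 2.87], [-0.86, 2.18], [0.17, 2.46], [-1.51, 4.65], [0.06, 2.69], [-2.65, 2.65]. Speed limits (rad/s): [2.57, 2.57, 3.01, 3.14, 3.14, 3.14].

## Interface

Orientations are given as a unit quaternion [w, x, y, z].
In Python, from station import read_state, snapshot, camera_model, finish_job, spot_in, mark_of gives the robot as it stands.
- The arm moves only by the tool play_rows, never from a script. Its argument "moves" is one flat list of numbers, 7 for each row, row after row: the opening, from -1 (shut) to 1 (fully open), then the shift along the tool's x, y, z in mm, then the turn, a rotation vector about the tool's x, y, z in degrees. A call has 1 to 10 rows; each row shifts and turns the commanded pose from where the row before left it, along the tool's axes as they then stand; what a row does not reach is not made up. A row lasts 1/8 s, in which the tool goes at most 62.5 mm and 10.7 degrees, less where a joint would pass 70% of its speed; a pose out of reach is approached as far as the arm can. A call with a gripper value outside its range is refused whole. The fingers move at their own pace and stop on an object; "grip_force" is the grip in N (left out, the last holds). Time passes only in rows, so rows that do not move let the fingers close. It gives the time, the measured TCP pose, the force, the opening and the grip force at its end, in the units of the state.
- read_state(): the state, without advancing time (a new reading comes with each control period).
- snapshot(name): name is "side" or "top" or "wrist"; returns (picture, depth): 400x640x3 uint8, red, green, blue; 400x640 float32, m along the optical axis (not along the pixel's ray), 0 where there is no reading.
- camera_model(name): a dict with "camera_matrix" (3x3 intrinsics, pixels), "R" (3x3) and "t" (3): a world point X has camera coordinates R X + t; the wrist camera has in their place "mount" (4x4, takes a point from camera to tool coordinates, whose origin is the TCP and whose axes are the flange's). Camera axes: x right, y down, z forward; pixel columns grow to the right and rows downward; lengths in m; the calibration is good to about 2 mm. A picture is of the moment at which its call begins: read the wrist's pose just before it. camera_model takes no time and is no camera call.
- finish_job(): hands the job in; it is judged then, once.
Trained networks look in the newest picture that a camera, given by its name, has taken for a name from the list of things; names that differ only in an ending like _2 or _b are one class to them, and where a whole thing is asked for, a point or a joint stands for the part that bears it (a point fixed in the world has none). Each returns a list of dicts, best first, with "conf" (0 to 1); they miss things now and then, are a little off and sometimes report something else, mostly with a low value. They report only what shows in the picture. A call takes as long as a camera call. They do not tell look-alikes from the thing itself.
- spot_in(camera, query): "point" ([column, row] in pixels, amid what is visible of it).
- mark_of(camera, query): "point" ([column, row] in pixels: a listed point, or the origin of a listed thing).
The state is a dict: "time_s": time; "joints": joint angles; "joint_vel": joint speeds; "tau": joint torques, N m; "tool_pos": TCP position; "orientation": TCP orientation; "contact_force": force on the tool from outside, world axes, zero at the start; "wrist_torque": the same for the moment, N m; "width": finger opening in m; "grip_force": force on a finger pad.
Only numpy, scipy, OpenCV 4.12 (cv2) and the standard library are available. Lean on these libraries where they do the work, as an engineer would, in place of code of your own. Each camera call takes 0.05 s, during which the arm holds its last target. There are 200 camera calls.

## Working session

There is one attempt and no reset: what is moved stays moved. The work goes in short steps, Python scripts to look and compute and a tool call to move; the robot and the scene stay as the last step left them, time stands still between calls to the robot, and variables do not carry over. Pictures are saved under pics/ and viewed, at most 10 in all, crops included, and the job is handed in when it is done.

Besides the shell and the picture viewer there is one more tool, called by a JSON object that holds its "method" and its "body". play_rows: Moves the arm, as the interface text tells. Its arguments: {"type":"object","properties":{"moves":{"type":"array"},"grip_force":{"type":"number"}},"required":["moves"]}

```bash
mkdir -p pics; cat > h.py <<'E'
import numpy as np, cv2
from station import *
from scipy.spatial.transform import Rotation as Ro
def Rt(name,st=None):
    m=camera_model(name);K=np.array(m["camera_matrix"])
    if name=="wrist":
        st=st or read_state();q=st["orientation"]
        T=np.eye(4);T[:3,:3]=Ro.from_quat([q[1],q[2],q[3],q[0]]).as_matrix();T[:3,3]=st["tool_pos"]
        C=T@np.array(m["mount"]);return K,C[:3,:3],C[:3,3]
    R=np.array(m["R"]);t=np.array(m["t"]);return K,R.T,-R.T@t
def at_z(name,p,z,st=None):
    K,R,c=Rt(name,st);d=R@np.linalg.inv(K)@[p[0],p[1],1];return c+d*(z-c[2])/d[2]
def at_d(name,p,d,st=None):
    K,R,c=Rt(name,st);return c+R@(np.linalg.inv(K)@[p[0],p[1],1])*d
E
python3 - <<'E'
from h import *
Z=dict(mount=0,ring_top=.104,marver=.074,torch=0,tin=0,cup=0,paddle=0)
for n in ["top","side"]:
    p,d=snapshot(n);cv2.imwrite(f"pics/{n}0.png",p[:,:,::-1])
    for k in Z:
        for r in mark_of(n,k)[:3]:
            print(n,k,np.round(r["point"]),round(r["conf"],2),np.round(at_z(n,r["point"],Z[k]),4))
print(read_state())
E
```

```text
top mount [346. 128.] 0.96 [ 0.7028 -0.0798  0.    ]
top ring_top [348. 154.] 0.62 [ 0.6083 -0.0784  0.104 ]
top marver [345. 185.] 0.76 [ 0.5293 -0.0683  0.074 ]
top torch [390. 221.] 0.9 [ 0.4334 -0.1976  0.    ]
top torch [441. 303.] 0.8 [ 0.2025 -0.3346  0.    ]
top torch [241. 182.] 0.76 [0.5508 0.2206 0.    ]
top tin [291. 214.] 0.72 [0.4571 0.0807 0.    ]
top cup [266. 124.] 0.8 [0.7185 0.1503 0.    ]
top paddle [427. 143.] 0.84 [ 0.6538 -0.3116  0.    ]
top paddle [344. 186.] 0.38 [ 0.5355 -0.0695  0.    ]
side ring_top [370. 231.] 0.67 [ 0.6055 -0.0872  0.104 ]
side marver [340. 236.] 0.97 [ 0.5329 -0.08    0.074 ]
side torch [196. 348.] 0.9 [ 0.2008 -0.3217  0.    ]
side torch [304. 295.] 0.87 [ 0.4401 -0.1995 -0.    ]
side torch [339. 169.] 0.58 [0.5534 0.234  0.    ]
side tin [310. 208.] 0.6 [0.4582 0.0753 0.    ]
side tin [303. 293.] 0.36 [ 0.4381 -0.1946  0.    ]
side cup [391. 190.] 0.78 [0.7071 0.1386 0.    ]
side paddle [396. 330.] 0.56 [ 0.6513 -0.2947  0.    ]
{'time_s': 0.8, 'joints': array([-1.26768315e+00,  9.10720462e-02,  1.23067096e+00, -1.26137702e-05,
        1.81984759e+00, -5.66909836e-02]), 'joint_vel': array([-2.68603073e-04,  1.64791604e-03, -1.86189269e-04,  8.47810260e-05,
       -1.30522332e-03, -1.36986662e-03]), 'tau': array([-7.03927781e-04, -4.46149814e+01, -4.06483090e+01,  6.98427740e-02,
        1.92634627e-02, -2.68320107e-06]), 'tool_pos': array([ 0.21125511, -0.56158337,  0.22266437]), 'orientation': array([ 1.76971540e-06,  9.83861497e-01,  1.78931704e-01, -5.93982720e-06]), 'contact_force': array([-0.34602139,  0.26097367,  0.40292485]), 'wrist_torque': array([0.0370442 , 0.03933   , 0.00943777]), 'grip_force': 0.0, 'width': 0.08816785445051747}
```

View pics/top0.png

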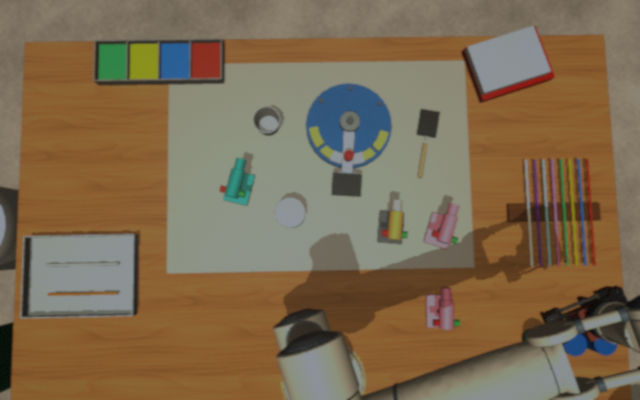

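View pics/side0.png

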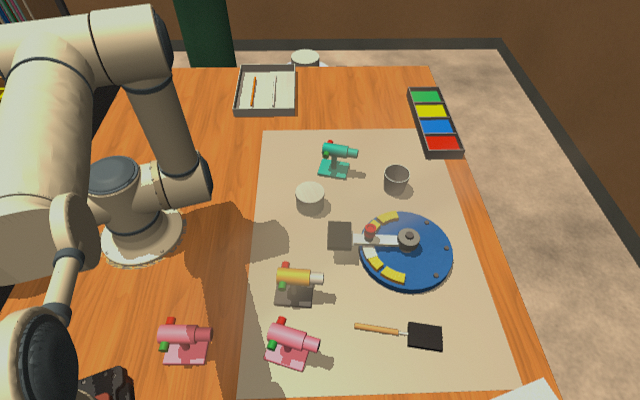

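The real brass/steel torch is at about (0.437, -0.199), on the mount's -y side, so the swing is negative (anticlockwise). The other three torch shapes are pink or turquoise, and the tin is on +y, which agrees. The mount axis is about (0.703, -0.08), with the ring at top-view pixel (348,154).

{"method": "play_rows", "body": {"moves": [1,0,0,0,0,0,10.3,1,0,0,0,0,0,10.3,1,38,-48,-4,0,0,0,1,38,-48,-4,0,0,0,1,38,-48,-4,0,0,0,1,38,-48,-4,0,0,0,1,38,-48,-4,0,0,0,1,38,-48,-4,0,0,0,1,38,-48,-4,0,0,0,1,38,-48,-4,0,0,0]}}

```text
time_s: 2.05
tool_pos: [0.5161, -0.1757, 0.255]
orientation: [0.0, 1.0, 0.0, 0.0]
contact_force: [0.5, -0.8, -0.8]
width: 0.0878
grip_force: 0.0
```

{"method": "play_rows", "body": {"moves": [1,38,-48,-4,0,0,0,1,30,-42,-4,0,0,0,1,0,0,0,0,0,0]}}

```text
time_s: 2.42
tool_pos: [0.5844, -0.0844, 0.2621]
orientation: [-0.0, 1.0, 0.003, -0.0]
contact_force: [0.0, -0.4, -0.1]
width: 0.0879
grip_force: 0.0
```

```bash
python3 - <<'E'
from h import *
st=read_state();print(st["time_s"],st["tool_pos"],st["orientation"],st["contact_force"]);print(np.round(camera_model("wrist")["mount"],3))
p,d=snapshot("wrist");cv2.imwrite("pics/w1.png",cv2.resize(p[:,:,::-1],(800,500)));np.save("w1d.npy",d)
for k,z in dict(mount=0,ring_top=.104,marver=.074,lock_pin=.03).items():
    for r in mark_of("wrist",k)[:2]: print(k,np.round(r["point"]),round(r["conf"],2),np.round(at_z("wrist",r["point"],z,st),4))
E
```

```text
2.425 [ 0.5844236  -0.08442506  0.2620762 ] [-4.17831160e-04  9.99996438e-01  2.62074533e-03 -2.85853833e-04] [ 0.02598798 -0.37600376 -0.11350589]
[[ 0.    -0.968 -0.252  0.069]
 [ 1.     0.001 -0.001 -0.   ]
 [ 0.001 -0.252  0.968 -0.162]
 [ 0.     0.     0.     1.   ]]
mount [317.  87.] 0.73 [ 0.71   -0.0823  0.    ]
ring_top [312. 171.] 0.91 [ 0.6061 -0.0782  0.104 ]
ring_top [309. 223.] 0.15 [ 0.5441 -0.0749  0.104 ]
marver [309. 221.] 0.78 [ 0.5361 -0.0739  0.074 ]
marver [385. 260.] 0.4 [ 0.4822 -0.177   0.074 ]
```

View pics/w1.png

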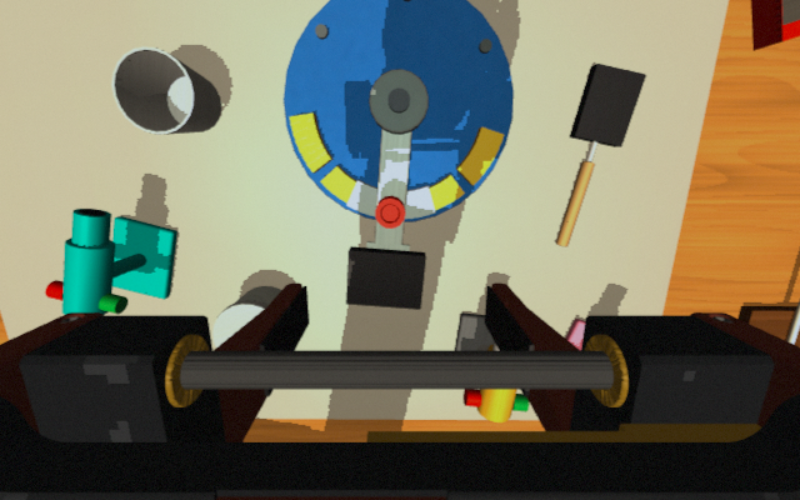

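The wrist view shows the ring at (390,212), the hub at (399,101) and a gap in each side's brass. On the torch side (right in this view) the gap is near (462,182). Next I'll measure the axis, the ring and that gap.

```bash
python3 - <<'E'
from h import *
st=read_state()
p,d=snapshot("wrist");hsv=cv2.cvtColor(p,cv2.COLOR_RGB2HSV).astype(int)
H,S,V=hsv[...,0],hsv[...,1],hsv[...,2]
v,u=np.mgrid[:400,:640]
K,R,c=Rt("wrist",st)
ray=np.stack([u,v,np.ones_like(u)],-1)@np.linalg.inv(K).T@R.T
X=c+ray*d[...,None]
box=(u>220)&(u<420)&(v<200)
red=((H<6)|(H>174))&(S>130)&(V>90)&box&(v>140)&(abs(u-312)<25)
top=red&(abs(X[...,2]-.104)<.004)
print("red",red.sum(),top.sum(),X[top].mean(0),(X[top].min(0)+X[top].max(0))/2)
hub=box&(v<115)&(abs(X[...,2]-.08)<.03)&(X[...,2]>.055)&(abs(u-319)<30)&(S<70)
print("hub z",np.percentile(X[hub][:,2],[5,50,95]),(X[hub].min(0)+X[hub].max(0))/2,X[hub].mean(0))
blue=(H>95)&(H<125)&(S>120)&box
base=box&(abs(X[...,2]-.026)<.006)&blue
e=X[base];h=cv2.convexHull(e[:,:2].astype(np.float32)*1000)[:,0];
(o,r)=cv2.minEnclosingCircle(h);print("base",o,r)
yel=(H>18)&(H<34)&(S>130)&box&(v>60)
Y=c+ray*((.0395-c[2])/ray[...,2])[...,None]
np.savez("y.npz",Y=Y[yel],z=X[yel][:,2])
print("zy",np.percentile(X[yel][:,2],[10,50,90]))
ax=np.array(o)/1000
q=Y[yel][:,:2]-ax;rr=np.hypot(*q.T);a=np.arctan2(-q[:,1],-q[:,0]);m=abs(rr-.1)<.006
hist,ed=np.histogram(a[m],np.arange(-1.2,1.21,.03));print([(round(x,2),int(y)) for x,y in zip(ed,hist)])
print("rad",np.percentile(rr,[2,50,98]))
g=X[top].mean(0)[:2]-ax;print("ring r,ang",np.hypot(*g),np.arctan2(-g[1],-g[0]))
E
```

```text
red 466 441 [ 0.60737311 -0.0780645   0.10295014] [ 0.60737673 -0.07806817  0.10340363]
hub z [0.05777989 0.0739464  0.082154  ] [ 0.70138125 -0.08490828  0.06983118] [ 0.70271313 -0.0848291   0.07306938]
base (706.990234375, -84.43439483642578) 120.80731964111328
zy [0.03836664 0.03948298 0.04051781]
[(np.float64(-1.2), 19), (np.float64(-1.17), 20), (np.float64(-1.14), 21), (np.float64(-1.11), 20), (np.float64(-1.08), 22), (np.float64(-1.05), 19), (np.float64(-1.02), 21), (np.float64(-0.99), 21), (np.float64(-0.96), 18), (np.float64(-0.93), 0), (np.float64(-0.9), 0), (np.float64(-0.87), 0), (np.float64(-0.84), 11), (np.float64(-0.81), 19), (np.float64(-0.78), 17), (np.float64(-0.75), 18), (np.float64(-0.72), 21), (np.float64(-0.69), 19), (np.float64(-0.66), 21), (np.float64(-0.63), 20), (np.float64(-0.6), 15), (np.float64(-0.57), 21), (np.float64(-0.54), 5), (np.float64(-0.51), 0), (np.float64(-0.48), 0), (np.float64(-0.45), 0), (np.float64(-0.42), 0), (np.float64(-0.39), 0), (np.float64(-0.36), 0), (np.float64(-0.33), 0), (np.float64(-0.3), 0), (np.float64(-0.27), 0), (np.float64(-
[... 509 characters left out ...]
64(0.42), 16), (np.float64(0.45), 17), (np.float64(0.48), 20), (np.float64(0.51), 19), (np.float64(0.54), 20), (np.float64(0.57), 21), (np.float64(0.6), 20), (np.float64(0.63), 20), (np.float64(0.66), 19), (np.float64(0.69), 0), (np.float64(0.72), 0), (np.float64(0.75), 0), (np.float64(0.78), 11), (np.float64(0.81), 18), (np.float64(0.84), 20), (np.float64(0.87), 22), (np.float64(0.9), 21), (np.float64(0.93), 23), (np.float64(0.96), 20), (np.float64(0.99), 22), (np.float64(1.02), 21), (np.float64(1.05), 21), (np.float64(1.08), 23), (np.float64(1.11), 20), (np.float64(1.14), 22), (np.float64(1.17), 22)]
rad [0.0872085  0.09998091 0.1114407 ]
ring r,ang 0.09982057110766171 -0.06385686119575151
```

Axis at (0.706, -0.0845). Ring at (0.6075, -0.078), radius 99.8 mm. Brass starts at about 0.46 rad on both sides, as specified, and the gap on the torch side is about 0.80 rad out. I'll go above the ring.

{"method": "play_rows", "body": {"moves": [0,12,-3,30,0,0,4,0,11,-3.4,50,0,0,0,0,0,0,50,0,0,0,0,0,0,17,0,0,0,0,0,0,0,0,0,0,0,0,0,0,0,0,0]}}

```text
time_s: 3.48
tool_pos: [0.6075, -0.0824, 0.1188]
orientation: [0.0, 0.999, -0.035, 0.002]
contact_force: [0.3, 0.1, 0.0]
width: 0.0445
grip_force: 0.0
```

```bash
cat >> h.py <<'E'
def look(st,zt=.104):
    p,d=snapshot("wrist");hsv=cv2.cvtColor(p,cv2.COLOR_RGB2HSV).astype(int)
    H,S,V=hsv[...,0],hsv[...,1],hsv[...,2];v,u=np.mgrid[:400,:640]
    K,R,c=Rt("wrist",st);ray=np.stack([u,v,np.ones_like(u)],-1)@np.linalg.inv(K).T@R.T;X=c+ray*d[...,None]
    red=((H<6)|(H>174))&(S>130)&(V>50)&(np.hypot(X[...,0]-st["tool_pos"][0],X[...,1]-st["tool_pos"][1])<.04)&(X[...,2]>.075)&(X[...,2]<.13)
    zz=X[red][:,2];zm=np.percentile(zz,90) if len(zz) else 0
    top=red&(abs(X[...,2]-zm)<.003)
    e=X[top];q=(e-st["tool_pos"])@Ro.from_quat(np.roll(st["orientation"],-1)).as_matrix()
    print("ring",len(e),"ztop",round(float(zm),4),"mid tool mm",np.round((q.min(0)+q.max(0))*500,1),"world",np.round(((e.min(0)+e.max(0))/2),4))
    return p,d,X
E
python3 - <<'E'
from h import *
st=read_state();print(st["time_s"],st["tool_pos"],st["orientation"],st["contact_force"],st["width"])
p,d,X=look(st);cv2.imwrite("pics/w2.png",p[:,:,::-1])
E
```

```text
3.475 [ 0.60746873 -0.0824346   0.11880644] [ 3.50812142e-04  9.99383630e-01 -3.50335915e-02  2.21013146e-03] [0.26661356 0.13811989 0.02446528] 0.044456914799596195
ring 923 ztop 0.1046 mid tool mm [-0.1 -4.4 15. ] world [ 0.6076 -0.078   0.1038]
```

View pics/w2.png

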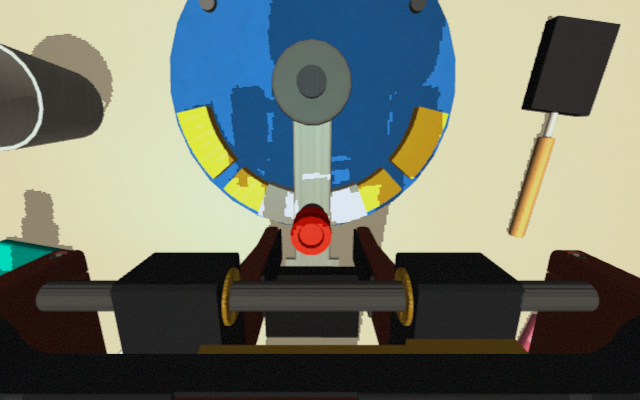

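The ring sits at (312,235), 4.4 mm toward tool -y from the TCP, and radially it is centred. The fingers straddle it evenly after that correction. Descend and close softly.

{"method": "play_rows", "body": {"moves": [0,0,-4.4,4,0,0,0,0,0,0,0,0,0,0,0,0,0,20,0,0,0,0,0,0,20,0,0,0,0,0,0,0,0,0,0], "grip_force": 6}}

```text
time_s: 4.15
tool_pos: [0.6047, -0.0772, 0.0676]
orientation: [-0.0, 0.999, -0.035, -0.003]
contact_force: [-0.4, -0.4, -0.2]
width: 0.0436
grip_force: 0.0
```

```bash
python3 - <<'E'
from h import *
st=read_state();print(st["time_s"],st["tool_pos"],st["orientation"],st["contact_force"],st["width"])
p,d,X=look(st)
H=cv2.cvtColor(p,cv2.COLOR_RGB2HSV).astype(int)
for ax in [(.7055,-.0845),(.707,-.0845)]:
    K,R,c=Rt("wrist",st);v,u=np.mgrid[:400,:640]
    ray=np.stack([u,v,np.ones_like(u)],-1)@np.linalg.inv(K).T@R.T
    Y=c+ray*((.0395-c[2])/ray[...,2])[...,None]
    q=Y[...,:2]-ax;rr=np.hypot(q[...,0],q[...,1]);a=np.arctan2(-q[...,1],-q[...,0])
    m=(abs(rr-.1)<.006)&(H[...,0]>15)&(H[...,0]<34)&(H[...,1]>120)
    for s in (1,-1):
        b=np.sort(s*a[m&(s*a>.3)]);g=np.diff(b);i=g.argmax();print(s,"start",b[:1],"gap",b[i],b[i+1])
E
```

```text
4.15 [ 0.60467767 -0.07715139  0.06760927] [-4.44260214e-04  9.99389323e-01 -3.48012876e-02 -3.10704581e-03] [-0.44786927 -0.4086634  -0.19612506] 0.043584435672336774
ring 1356 ztop 0.1044 mid tool mm [  5.7  -0.9 -36.3] world [ 0.6105 -0.0771  0.1039]
1 start [0.38420289] gap 0.7097561775992445 0.8031318343872742
-1 start [0.52383491] gap 0.8469377414906081 0.9426565378266242
1 start [0.38090892] gap 0.6994924735284423 0.792869720140542
-1 start [0.51879184] gap 0.8356893845494674 0.9299587376249724
```

{"method": "play_rows", "body": {"moves": [0,3.5,-0.5,-4,0,0,0,-0.2,0,0,0,0,0,0,-0.2,0,0,0,0,0,0,-0.3,0,0,0,0,0,0,-0.3,0,0,0,0,0,0], "grip_force": 6}}

```text
time_s: 4.82
tool_pos: [0.6101, -0.0772, 0.0756]
orientation: [-0.0, 0.999, -0.035, -0.0]
contact_force: [0.7, 0.3, 0.0]
width: 0.0309
grip_force: 0.0
```

{"method": "play_rows", "body": {"moves": [-0.45,0,0,0,0,0,0,-0.45,0,0,0,0,0,0], "grip_force": 6}}

```text
time_s: 5.08
tool_pos: [0.61, -0.0775, 0.0756]
orientation: [0.0, 0.999, -0.035, -0.0]
contact_force: [-0.9, -2.9, 0.1]
width: 0.0275
grip_force: 6.0
```

{"method": "play_rows", "body": {"moves": [-0.5,0,0.4,0,0,0,0,-0.5,0,0.2,0,0,0,0], "grip_force": 14}}

```text
time_s: 5.32
tool_pos: [0.6101, -0.0775, 0.0756]
orientation: [-0.0, 0.999, -0.035, -0.0]
contact_force: [-1.5, 0.9, 1.0]
width: 0.0273
grip_force: 14.0
```

Centred, with almost no side force. Grip more firmly and lift 13.5 mm.

{"method": "play_rows", "body": {"moves": [-0.6,0,0,0,0,0,0,-0.6,0,0,-3.5,0,0,0,-0.6,0,0,-4,0,0,0,-0.6,0,0,-3,0,0,0,-0.6,0,0,-3,0,0,0,-0.6,0,0,0,0,0,0], "grip_force": 25}}

```text
time_s: 6.08
tool_pos: [0.61, -0.0776, 0.089]
orientation: [-0.0, 0.999, -0.035, -0.0]
contact_force: [1.4, 1.9, -7.3]
width: 0.0274
grip_force: 25.0
```

```bash
python3 - <<'E'
from h import *
st=read_state();print(st["time_s"],st["tool_pos"],st["contact_force"],st["wrist_torque"],st["width"])
p,d,X=look(st)
E
```

```text
6.075 [ 0.60998575 -0.07762141  0.08897949] [ 1.44210268  1.94449119 -7.33403075] [ 0.25331735 -0.36465275 -0.01695097] 0.027433209013854397
ring 1163 ztop 0.1177 mid tool mm [  0.9  -0.1 -28.5] world [ 0.6108 -0.0773  0.1175]
```

The ring is lifted 13.4 mm against 7.3 N, so the pin is clear. Swing toward the torch side along the arc.

{"method": "play_rows", "body": {"moves": [-0.6,0.2,4.25,0,0,0,-2.5,-0.6,0.2,4.25,0,0,0,-2.5,-0.6,0.37,8.45,0,0,0,-5,-0.6,0.37,8.45,0,0,0,-5,-0.6,0,0,0,0,0,0]}}

```text
time_s: 6.75
tool_pos: [0.6114, -0.1038, 0.0886]
orientation: [0.0, 0.995, 0.095, -0.001]
contact_force: [0.6, -0.8, -7.8]
width: 0.0277
grip_force: 25.0
```

{"method": "play_rows", "body": {"moves": [-0.6,0.37,8.45,0,0,0,-5,-0.6,0.37,8.45,0,0,0,-5,-0.6,0.37,8.45,0,0,0,-5,-0.6,0.37,8.45,0,0,0,-5,-0.6,0.37,8.45,0,0,0,-5,-0.6,0,0,0,0,0,0]}}

```text
time_s: 7.5
tool_pos: [0.628, -0.1422, 0.0885]
orientation: [0.0, 0.951, 0.308, -0.001]
contact_force: [-1.7, -2.1, -5.9]
width: 0.0278
grip_force: 25.0
```

```bash
python3 - <<'E'
from h import *
st=read_state();print(st["time_s"],st["tool_pos"],st["orientation"],st["contact_force"],st["wrist_torque"],st["width"])
p,d,X=look(st);cv2.imwrite("pics/w3.png",p[:,:,::-1])
for ax in [(.7055,-.0845),(.707,-.0845)]:
    H=cv2.cvtColor(p,cv2.COLOR_RGB2HSV).astype(int)
    K,R,c=Rt("wrist",st);v,u=np.mgrid[:400,:640]
    ray=np.stack([u,v,np.ones_like(u)],-1)@np.linalg.inv(K).T@R.T
    Y=c+ray*((.0395-c[2])/ray[...,2])[...,None]
    q=Y[...,:2]-ax;rr=np.hypot(q[...,0],q[...,1]);a=np.arctan2(-q[...,1],-q[...,0])
    m=(abs(rr-.1)<.006)&(H[...,0]>15)&(H[...,0]<34)&(H[...,1]>120)
    b=np.sort(a[m&(a>.3)]);print(b[:1],b[-1:],[(x,y) for x,y in zip(b,b[1:]) if y-x>.015])
    g=st["tool_pos"][:2]-ax;print("tool ang",np.arctan2(-g[1],-g[0]),np.hypot(*g))
E
```

```text
7.5 [ 0.62801151 -0.14223805  0.08850559] [ 3.69260312e-05  9.51470961e-01  3.07736701e-01 -1.06360577e-03] [-1.65628809 -2.0597165  -5.87847138] [-0.30235919  0.2229151   0.18215902] 0.027760932624016733
ring 1152 ztop 0.1172 mid tool mm [  1.3   0.1 -28.5] world [ 0.6323 -0.1372  0.117 ]
[0.38489465] [1.36544621] [(np.float64(0.4790782674344404), np.float64(0.8147427017963126))]
tool ang 0.6403691593464561 0.09663409286745428
[0.37956566] [1.35013705] [(np.float64(0.4704867967869291), np.float64(0.803068116161104))]
tool ang 0.6312088922880719 0.09784101064688364
```

View pics/w3.png

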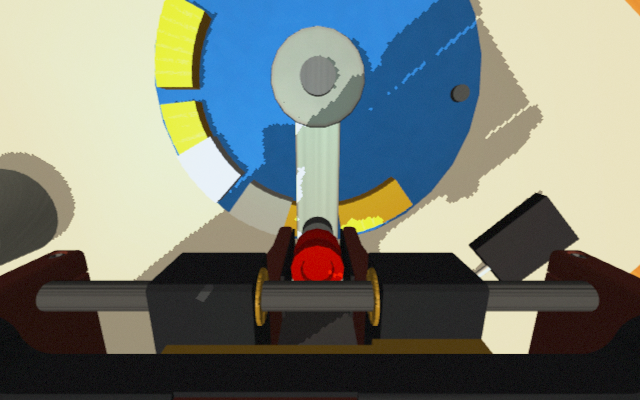

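The swing is now about 0.70 rad, with the pin over level brass and the gap centre expected at 0.80–0.82. Lower the pin onto the brass, open the pads to a loose straddle, and feel from there.

{"method": "play_rows", "body": {"moves": [-0.6,0,0,2,0,0,0,-0.6,0,0,2,0,0,0,-0.6,0,0,0,0,0,0,-0.33,0,0,0,0,0,0,-0.33,0,0,0,0,0,0,-0.33,0,0,2.5,0,0,0,-0.33,0,0,2,0,0,0,-0.33,0,0,0,0,0,0], "grip_force": 20}}

```text
time_s: 8.55
tool_pos: [0.6286, -0.1415, 0.0803]
orientation: [-0.0, 0.951, 0.309, -0.0]
contact_force: [-0.3, 0.7, -0.3]
width: 0.0292
grip_force: 0.0
```

```bash
cat > s.py <<'E'
from h import *
st=read_state()
R=Ro.from_quat(np.roll(st["orientation"],-1)).as_matrix()
g=st["tool_pos"][:2]-[.706,-.0845]
print(round(st["time_s"],2),"pos",np.round(st["tool_pos"],4),"F tool",np.round(st["contact_force"]@R,1),"T tool",np.round(st["wrist_torque"]@R,2),"w",round(st["width"],4),"gf",st["grip_force"],"swing tool",round(np.arctan2(-g[1],-g[0])+.067,3),"yaw",round(np.arctan2(R[1,0],R[0,0])+.067,3))
p,d,X=look(st)
E
python3 s.py
```

```text
8.55 pos [ 0.6286 -0.1415  0.0803] F tool [ 0.2 -0.7  0.3] T tool [ 0.01 -0.03 -0.04] w 0.0292 gf 0.0 swing tool 0.701 yaw 0.696
ring 1009 ztop 0.1139 mid tool mm [  2.6  -0.2 -33.5] world [ 0.6337 -0.1356  0.1138]
```

The ring is riding on the brass (top at 0.1139) and the pads are free. Start pushing gently.

{"method": "play_rows", "body": {"moves": [-0.33,0,1,0,0,0,-0.57,-0.33,0,1,0,0,0,-0.57,-0.33,0,1,0,0,0,-0.57,-0.33,0,1,0,0,0,-0.57,-0.33,0,1,0,0,0,-0.57]}}

```text
time_s: 9.22
tool_pos: [0.6307, -0.1438, 0.0806]
orientation: [-0.002, 0.943, 0.334, -0.001]
contact_force: [-4.7, 6.7, 2.2]
width: 0.0298
grip_force: 4.1
```

```bash
python3 s.py
```

```text
9.22 pos [ 0.6307 -0.1438  0.0806] F tool [ 0.5 -8.1 -2.2] T tool [ 1.39 -0.03  0.09] w 0.0298 gf 4.085281938314438 swing tool 0.734 yaw 0.747
ring 974 ztop 0.1139 mid tool mm [  2.4  -0.7 -33.1] world [ 0.6354 -0.1372  0.1138]
```

{"method": "play_rows", "body": {"moves": [-0.33,0,0,0,0,0,0,-0.33,0,0.5,0,0,0,-0.3]}}

```text
time_s: 9.52
tool_pos: [0.631, -0.1442, 0.0805]
orientation: [-0.002, 0.942, 0.336, -0.001]
contact_force: [-5.5, 5.9, 3.4]
width: 0.0293
grip_force: 3.8
```

```bash
python3 s.py
```

```text
9.53 pos [ 0.631  -0.1442  0.0805] F tool [-0.5 -8.1 -3.3] T tool [ 1.29 -0.04  0.07] w 0.0293 gf 3.823687881231308 swing tool 0.74 yaw 0.752
ring 960 ztop 0.1139 mid tool mm [  2.6   0.3 -33.3] world [ 0.6358 -0.1381  0.1139]
```

{"method": "play_rows", "body": {"moves": [-0.33,0,0.7,-0.5,0,0,-0.5,-0.33,0,0.7,-0.3,0,0,-0.5,-0.33,0,0.7,0,0,0,-0.5,-0.33,0,0,0,0,0,0]}}

```text
time_s: 10.07
tool_pos: [0.6326, -0.1463, 0.0806]
orientation: [-0.002, 0.937, 0.348, -0.001]
contact_force: [-2.0, 5.3, -0.5]
width: 0.0293
grip_force: 2.8
```

```bash
python3 s.py
```

```text
10.07 pos [ 0.6326 -0.1463  0.0806] F tool [ 2.  -5.3  0.5] T tool [ 0.92  0.18 -0.02] w 0.0293 gf 2.7910110354423523 swing tool 0.766 yaw 0.778
ring 962 ztop 0.114 mid tool mm [  2.6  -0.1 -33.4] world [ 0.6376 -0.14    0.114 ]
```

{"method": "play_rows", "body": {"moves": [-0.33,0,0.7,0,0,0,-0.4,-0.33,0,0.7,0,0,0,-0.4,-0.33,0,0.7,0,0,0,-0.4,-0.33,0,0,0,0,0,0]}}

```text
time_s: 10.62
tool_pos: [0.6339, -0.1479, 0.0805]
orientation: [-0.002, 0.934, 0.358, -0.001]
contact_force: [-3.1, 4.1, -0.2]
width: 0.0292
grip_force: 2.9
```

```bash
python3 s.py
```

```text
10.62 pos [ 0.6339 -0.1479  0.0805] F tool [ 0.4 -5.1  0.2] T tool [0.88 0.14 0.03] w 0.0292 gf 2.8666551411151886 swing tool 0.788 yaw 0.799
ring 965 ztop 0.114 mid tool mm [  2.8   0.4 -33.4] world [ 0.639  -0.1419  0.114 ]
```

{"method": "play_rows", "body": {"moves": [-0.33,0,0.6,0,0,0,-0.35,-0.33,0,0.6,0,0,0,-0.35,-0.33,0,0,0,0,0,0]}}

```text
time_s: 11.05
tool_pos: [0.6347, -0.1488, 0.0805]
orientation: [-0.002, 0.932, 0.364, -0.001]
contact_force: [-2.9, 4.3, -0.8]
width: 0.0294
grip_force: 2.8
```

```bash
python3 s.py
```

```text
11.05 pos [ 0.6347 -0.1488  0.0805] F tool [ 0.8 -5.1  0.8] T tool [0.86 0.1  0.  ] w 0.0294 gf 2.791702374815941 swing tool 0.8 yaw 0.811
ring 957 ztop 0.1139 mid tool mm [  2.7  -0.1 -33.4] world [ 0.6398 -0.1425  0.1139]
```

{"method": "play_rows", "body": {"moves": [-0.33,0,0.6,0,0,0,-0.35,-0.33,0,0.6,0,0,0,-0.35,-0.33,0,0,0,0,0,0]}}

```text
time_s: 11.48
tool_pos: [0.6356, -0.1499, 0.0803]
orientation: [-0.001, 0.929, 0.369, -0.001]
contact_force: [-2.6, 5.0, -1.7]
width: 0.0294
grip_force: 2.4
```

```bash
python3 s.py
```

```text
11.47 pos [ 0.6356 -0.1499  0.0803] F tool [ 1.5 -5.4  1.7] T tool [0.75 0.21 0.06] w 0.0294 gf 2.3934468626976013 swing tool 0.816 yaw 0.823
ring 958 ztop 0.1138 mid tool mm [  2.6  -0.  -33.3] world [ 0.6407 -0.1438  0.1137]
```

{"method": "play_rows", "body": {"moves": [-0.33,0,0.6,0.4,0,0,-0.35,-0.33,0,0.6,0.3,0,0,-0.35,-0.33,0,0,0,0,0,0]}}

```text
time_s: 11.9
tool_pos: [0.6374, -0.1524, 0.081]
orientation: [0.0, 0.927, 0.374, 0.0]
contact_force: [-2.0, 1.1, -0.8]
width: 0.0292
grip_force: 0.7
```

```bash
python3 s.py
```

```text
11.9 pos [ 0.6374 -0.1524  0.081 ] F tool [-0.7 -2.2  0.8] T tool [ 0.19 -0.    0.01] w 0.0292 gf 0.6588509492576122 swing tool 0.847 yaw 0.834
ring 1123 ztop 0.1048 mid tool mm [ -0.   -1.1 -23.7] world [ 0.6409 -0.1475  0.1047]
```

The ring dropped to 0.1048, the same reading as home at the start, and the side force fell to 2 N. Open, lift away and check.

{"method": "play_rows", "body": {"moves": [-0.33,0,-0.5,0,0,0,0,0,0,0,0,0,0,0,0,0,0,0,0,0,0,0,0,0,-20,0,0,0,0,0,0,-40,0,0,0,0,0,0,-50,0,0,0,0,-20,0,-40,0,0,0,0,0,0,0,0,0,0]}}

```text
time_s: 12.95
tool_pos: [0.6233, -0.1666, 0.238]
orientation: [0.004, 0.928, 0.374, 0.004]
contact_force: [0.6, 0.6, 0.8]
width: 0.0438
grip_force: 0.0
```

```bash
sed -i 's/<.04)/<.09)/' h.py; cat >> s.py <<'E'
cv2.imwrite("pics/w4.png",p[:,:,::-1])
E
python3 s.py
```

```text
12.95 pos [ 0.6233 -0.1666  0.238 ] F tool [ 0.9 -0.  -0.8] T tool [-0.03 -0.01  0.03] w 0.0438 gf 0.0 swing tool 0.849 yaw 0.833
ring 358 ztop 0.1046 mid tool mm [ 16.2  -2.4 134.2] world [ 0.6347 -0.1538  0.1038]
```

View pics/w4.png

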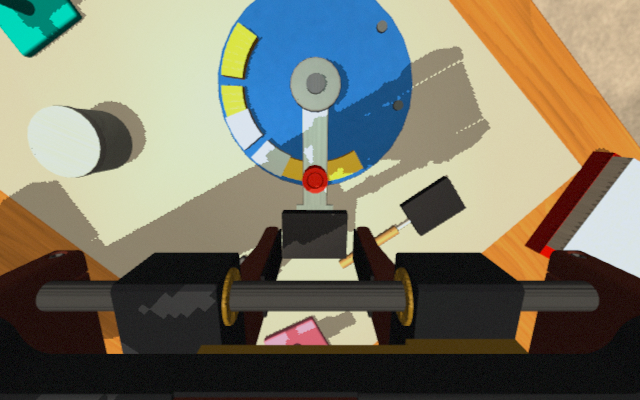

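The ring is at (315,179), its top at 0.1046/0.1038, matching the home reading at the start. The arm bar lies in the torch-side gap and the gripper is clear. Handing in.

```bash
python3 -c "
from station import finish_job
print(finish_job())"
```

```text
the job is handed in; nothing more can be done
None
```

The arm is locked in the notch on the torch's side (about 0.82–0.84 rad out): the ring's top reads the same height as when it was home at the start, the gripper was clear, and the job was handed in at about 13 s of the 54 s allowed.

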